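# Feel for the hidden release of the relay test fixture and open its lid

## Robot

A 7-joint arm with a two-finger parallel gripper is mounted at the origin on a cart in front of the work surface, level with it; the furniture and walls round the work are solid. World frame = base frame: x ahead of the robot, y to its left, z up, the work surface at z = 0. Lengths are in m, angles in rad, forces in N, time in s.
With the tool pointing down it reaches from about 0.4 to 0.875 m from the base axis. Payload 4.4 kg.
Tool frame: the origin (TCP) lies at the very end of the fingers, on their centre line; the grasp point (between the pads) lies 19 mm behind it; x points along the fingers, z is the direction in which the jaws open and shut, and the axes are right-handed (so a half turn about x gives the same grasp; the last joint's range is limited). The gripper opens to 85 mm and grips with 20 to 120 N. Pads are 22 mm wide; open, the fingers measure 114 mm over their backs; the gripper's body (76 mm by 85 mm) begins 54 mm behind the grasp point. The pads swing forward as they close: fully open they stand 13 mm farther back than shut.
Start: joints at [1.088, 0.628, 0.038, 1.517, -0.027, 0.996, -0.02], TCP at [0.263, -0.594, 0.231] pointing down, gripper open.
Joint ranges: [-3.06, 3.06], [-0.37, 2.12], [-1.25, 1.32], [0.18, 2.47], [-1.1, 4.24], [0.23, 1.98], [-2.94, 2.94]. Speed limits (rad/s): [2.57, 2.57, 3.14, 3.14, 3.14, 3.14, 3.14].

## Interface

Orientations are given as a unit quaternion [x, y, z, w].
In Python, from workcell import bot gives the robot as it stands.
- The arm moves only by the shell command python3 -m handwheel 'ROWS'. ROWS is JSON, a list that holds one entry, the list of rows, each a list of 7 numbers: the shift along the tool's x, y, z in m, then the turn, a rotation vector about the tool's x, y, z in rad, then the finger opening in m, from 0 to 0.0854. In form: [[[tx, ty, tz, rx, ry, rz, grip], ...]]. A call has 1 to 10 rows; each row shifts and turns the commanded pose from where the row before left it, along the tool's axes as they then stand; what a row does not reach is not made up. A row lasts 1/10 s, in which the tool goes at most 50 mm and 8.59 degrees, less where a joint would pass 70% of its speed; a pose out of reach is approached as far as the arm can. A call with a gripper value outside its range is refused whole. The fingers move at their own pace and stop on an object; the grip force is fixed at half the most. Time passes only in rows, so rows that do not move let the fingers close. It gives the time, the measured TCP pose, the force and the opening at its end, in the units of the state.
- bot.state(): the state, without advancing time (a new reading comes with each control period).
- bot.get_image(name): name is "scene" or "side" or "wrist"; returns the picture (400x640x3 uint8, red, green, blue); there is no depth.
- bot.camera_model(name): a dict with "camera_matrix" (3x3 intrinsics, pixels), "k1" (the pictures are not rectified: a ray, as slopes to the right and down, at radius r is drawn at 1 + k1 r^2 times it, then the intrinsics apply), "origin" and "rotation" of the camera in the world; the wrist camera has in their place "mount" (4x4, takes a point from camera to tool coordinates, whose origin is the TCP and whose axes are the tool frame's). Camera axes: x right, y down, z forward; pixel columns grow to the right and rows downward; lengths in m; the calibration is good to about 2 mm. A picture is of the moment at which its call begins: read the wrist's pose just before it. camera_model takes no time and is no camera call.
- bot.job_done(): hands the job in, once; it reports no verdict.
The state is a dict: "clock": time; "joint_pos": joint angles; "qvel": joint speeds; "joint_efforts": joint torques, N m; "eef_pos": TCP position; "ee_rot": TCP orientation; "contact_force": force on the tool from outside, world axes, zero at the start; "moment": the same for the moment, N m; "finger_gap": finger opening in m.
Only numpy, scipy, OpenCV 4.12 (cv2) and the standard library are available. Lean on these libraries where they do the work, as an engineer would, in place of code of your own. Each camera call takes 0.05 s, during which the arm holds its last target.

## Task

Open the relay test fixture so that its sockets can be loaded. Its release is a notch out of sight in the black floor of the finger channel behind the front guard rail, and which of the four floor sections has it differs from fixture to fixture: slide a fingertip along the channel until you feel the notch, and press down inside it until the latch lets go and the lid pops ajar. Then push the lid by its front edge, with a finger, over past upright so that it stays fully open, without forcing it. Nothing needs to be gripped or picked up: leave the other things on the bench where they are.

Things in the scene. Friction and masses are not known exactly. Their poses are not given: they have to be found in the camera images.
- test_fixture: Relay test fixture, a grey and aluminium box fixed to the bench, 178 mm deep (x), 238 wide (y), 64 high. Origin: centre of its underside; x to its rear (away from the robot when unturned), y to its left, z up. Front guard rail: x = -90 to -80 mm, 64 mm high, full width. Finger channel behind it: x = -80 to -48, y = -104 to 104 mm, its ends 64 mm high, its back wall 50.5 mm. Then the lid.
- channel (a point): Middle of the finger channel at floor height: x -64, y 0, z 34 mm in the fixture's frame, same axes. The flat black floor is four equal sections, 52 mm long, centred at y = -78, -26, 26, 78 mm. Three are solid; one, different each time, is the notch: 50 mm long, as wide as the channel (32), its bottom, the release key, 10 mm below the floor. This point does not tell which.
- release_key (a joint): Tilt of the sprung release key in the notch, rad: 0 at rest, 0.28 fully pressed; springs back. It hinges along the rear (x = -40 mm in the fixture's frame), so pressing down mid-notch with a fingertip sinks it 4 to 7 mm with 2 to 6 N. The latch lets go at about 0.16 to 0.2.
- lid (a joint): Opening of the lid, rad: 0 shut and latched, 1.9 fully open on its stop. Grey with a clear window, 128 mm from hinge to front edge, 234 wide, 6 thick. When the latch lets go, plungers pop it ajar to about 0.9, or as far as a gripper above lets it. Past upright (1.57) its weight carries it slowly to the stop; let go earlier it falls back to ajar. Swinging it takes under 2 N at its front edge.
- hinge (a point): Middle of the lid's hinge line, fixed to the fixture: x 84, y 0, z 55 mm in its frame; the line runs along the fixture's y.
- lid_edge (a point): Middle of the lid's front edge, half-way through its thickness: when shut at x -44, y 0, z 55 mm in the fixture's frame; moves with the lid, rising and going back as it opens.
- tweezers_black: Bystander, not to be moved: black tweezers, 116 mm long, 10 mm high, standing on the bench. Origin at the centre of its underside.
- part_loose_0: Bystander, not to be moved: loose black relay, 24x20x8 mm, standing on the bench. Origin at the centre of its underside.
- part_loose_1: Bystander, not to be moved: loose black relay, 24x20x8 mm, standing on the bench. Origin at the centre of its underside.
- loupe: Bystander, not to be moved: black eye loupe, 38 mm wide, 28 mm high, standing on the bench. Origin at the centre of its underside.
- solder_spool: Bystander, not to be moved: solder spool with blue flanges, 53 mm wide, 40 mm high, standing on the bench. Origin at the centre of its underside.
- jar_grease: Bystander, not to be moved: small white jar with black cap, 38 mm wide, 40 mm high, standing on the bench. Origin at the centre of its underside.
- reject_bin: Bystander, not to be moved: small red open bin, 112x75x47 mm, standing on the bench. Origin at the centre of its underside.

How it is judged:
By the outcome, as a careful person would: the job done as asked, in the order asked, and still so for the second after the job is handed in, with the robot touching nothing.
It also fails if it takes over 64 s, if anything falls off the work surface, if the arm or the gripper's body presses on something with over 40 N, if the wrist force passes 120 N, or if a joint passes its speed limit or range.

## Working session

There is one attempt and no reset: what is moved stays moved. The work goes in short steps, Python scripts to look and compute and a shell command to move; the robot and the scene stay as the last step left them, time stands still between calls to the robot, and variables do not carry over. Pictures are saved under pics/ and viewed, and the job is handed in when it is done.

```bash
ls; mkdir -p pics; python3 - <<'E'
from workcell import bot
import cv2
s=bot.state(); print({k:(v if not hasattr(v,'tolist') else v.tolist()) for k,v in s.items()})
for n in ("scene","side","wrist"):
    im=bot.get_image(n); cv2.imwrite(f"pics/{n}0.png",im[:,:,::-1]); print(n,bot.camera_model(n))
E
```

```text
pics
{'clock': 0.0, 'joint_pos': [1.0882055311225682, 0.6293410040177416, 0.038461944593675114, 1.518368564879156, -0.026971178728925037, 0.9962988391869866, -0.02003033769385003], 'qvel': [-0.0003210762035054628, -0.0011606916211149313, 0.0008623750544960801, -0.001279700089224313, 0.001067365754655077, -0.0002893693770701318, 0.0011639168149528128], 'joint_efforts': [0.00035005460631509777, -56.3399863243103, 1.225879043340683, -19.34474229812622, 0.010809093655552715, 0.010538975475355983, 4.126135593196523e-06], 'eef_pos': [0.26289326853159944, -0.5937804031790852, 0.23039260624667623], 'ee_rot': [0.3860936342456405, 0.5931946338122583, -0.3853981630591651, 0.5920473696605327], 'contact_force': [0.44265757202998307, 0.5873436435842545, 0.21842577319585338], 'moment': [-0.07102627657554174, 0.05878043367350111, 0.02234494414210301], 'finger_gap': 0.08530242252310828}
scene {'camera_matrix': array([[404.36093879,   0.        , 314.0715658 ],
       [  0.        , 404.36093879, 197.57429996],
       [  0.        ,   0.        ,   1.        ]]), 'k1': -0.02541837580325707, 'origin': 
[... 313 characters left out ...]
683044562548, 'origin': array([ 0.61447481, -0.90833253,  0.87194522]), 'rotation': array([ 0.90593567,  0.01118278, -0.01554706, -0.42298202])}
wrist {'camera_matrix': array([[301.00794477,   0.        , 321.58339389],
       [  0.        , 301.00794477, 201.62475845],
       [  0.        ,   0.        ,   1.        ]]), 'k1': -0.057846014904485, 'mount': array([[-4.28631952e-04, -2.95655232e-01,  9.55294614e-01,
        -1.42301001e-01],
       [ 4.62190808e-04, -9.55294659e-01, -2.95655038e-01,
         7.53337729e-02],
       [ 9.99999801e-01,  3.14801193e-04,  5.46118944e-04,
        -6.60984103e-04],
       [ 0.00000000e+00,  0.00000000e+00,  0.00000000e+00,
         1.00000000e+00]])}
```

View pics/scene0.png

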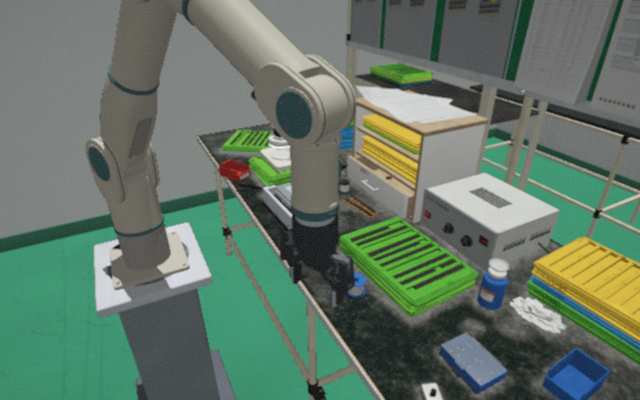

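View pics/side0.png

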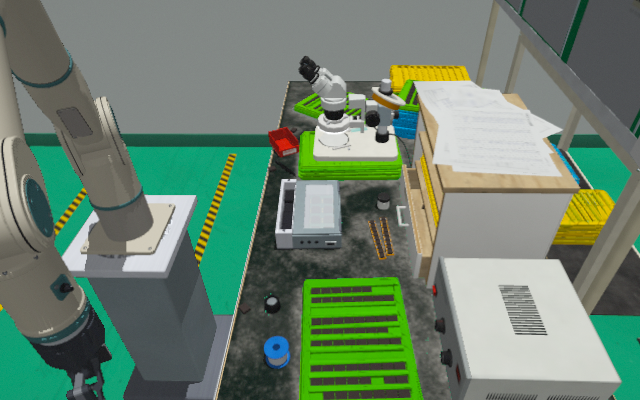

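View pics/wrist0.png

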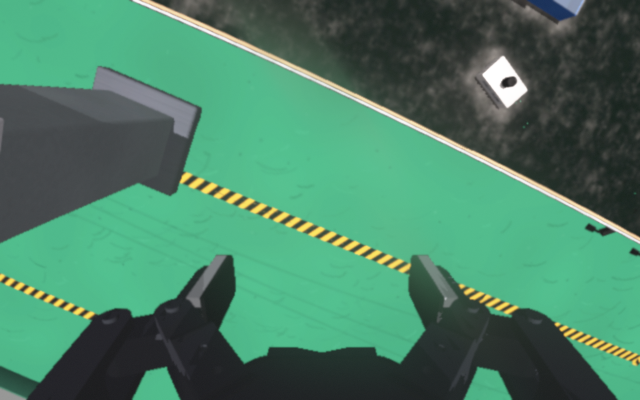

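The side view shows the fixture at about (277–342, 180–248): white rail at left, dark channel, then the lid. The loupe is near (272,304), the spool near (277,350) and the bin near (284,140). I'll zoom in.

```bash
cat > h.py <<'E'
import numpy as np, cv2
from scipy.spatial.transform import Rotation as R
from workcell import bot
def cam(n, st=None):
    m=bot.camera_model(n)
    if 'mount' in m:
        T=np.array(m['mount']); Rt=R.from_quat(st['ee_rot']).as_matrix()
        return m, Rt@T[:3,:3], Rt@T[:3,3]+np.array(st['eef_pos'])
    return m, R.from_quat(m['rotation']).as_matrix(), np.array(m['origin'])
def ray(c,uv):
    m,Rc,o=c; K=m['camera_matrix']
    p=cv2.undistortPoints(np.array([[uv]],float),K,np.array([m['k1'],0,0,0.]))[0,0]
    return o, Rc@np.array([p[0],p[1],1.])
def onz(c,uv,z):
    o,d=ray(c,uv); return o+d*(z-o[2])/d[2]
def proj(c,P):
    m,Rc,o=c; q=Rc.T@(np.array(P,float)-o); x,y=q[:2]/q[2]; f=1+m['k1']*(x*x+y*y); K=m['camera_matrix']
    return np.array([K[0,0]*x*f+K[0,2],K[1,1]*y*f+K[1,2]])
E
python3 - <<'E'
import cv2
im=cv2.imread('pics/side0.png'); cv2.imwrite('pics/side0z.png',cv2.resize(im[165:265,255:365],None,fx=6,fy=6,interpolation=cv2.INTER_CUBIC)[:600,:800])
E
```

```text
(no output)
```

View pics/side0z.png

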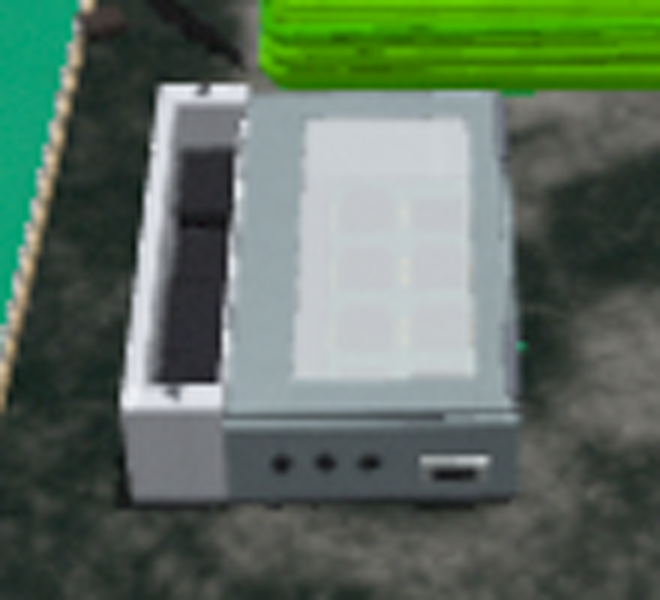

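```bash
python3 - <<'E'
from h import *
c=cam('side')
f=lambda x,y,z:onz(c,(255+x/6-.4,165+y/6-.4),z)
FR=f(122,405,.064);FL=f(158,86,.064);BR=f(228,410,.064)
BB=f(133,500,0); 
print('FR',FR,'FL',FL,'len',np.linalg.norm(FR-FL),'BR',BR,np.linalg.norm(BR-FR),'base',BB)
BR2=f(518,412,.058);BL2=f(500,95,.058);print(BR2,BL2,np.linalg.norm(BR2-BL2))
d=(FL-FR)[:2];d/=np.linalg.norm(d);yaw=np.arctan2(-d[0],d[1]);print('yaw',np.degrees(yaw))
e=(BL2-BR2)[:2];print('yaw back',np.degrees(np.arctan2(-e[0],e[1])))
print('side of channel floor line', f(205,220,.034), f(160,380,.034),f(220,380,.034))
# bystanders
for n,uv,z in (('loupe',(272,304),.014),('spool',(277,350),.02),('bin',(284,140),.03),('tweez',(380,238),0),('jar',(383,203),.03)):
    print(n,onz(c,uv,z))
E
```

```text
FR [ 0.43618692 -0.07515715  0.064     ] FL [0.42587598 0.15900134 0.064     ] len 0.23438539620142096 BR [ 0.48356573 -0.07767656  0.064     ] 0.047445745468771804 base [ 0.43485586 -0.07167173  0.        ]
[ 0.6116329  -0.07096206  0.058     ] [0.6008498  0.16085084 0.058     ] 0.23206355102273418
yaw 2.5213353486915144
yaw back 2.6632739410909902
side of channel floor line [0.45478181 0.08837443 0.034     ] [ 0.44522075 -0.02734475  0.034     ] [ 0.47315183 -0.0269697   0.034     ]
loupe [ 0.4485037  -0.26970229  0.014     ]
spool [ 0.47599921 -0.39409039  0.02      ]
bin [0.4029505  0.43642621 0.03      ]
tweez [ 0.721263   -0.02873392  0.        ]
jar [0.73550915 0.08825644 0.03      ]
```

```bash
python3 - <<'E'
from h import *
s=bot.state(); M=R.from_quat(s['ee_rot']).as_matrix(); print(M.round(3))
yaw=np.radians(2.6); ux=np.array([np.cos(yaw),np.sin(yaw),0]);uy=np.array([-np.sin(yaw),np.cos(yaw),0])
C=np.array([.431,.042,0])+.026*ux
T=np.array([C[0],C[1],.10])
for sg in (1,-1):
    z=sg*uy; x=np.array([0,0,-1.]); G=np.stack([x,np.cross(z,x),z],1)
    print(sg, 'rotvec tool', (R.from_matrix(M).inv()*R.from_matrix(G)).as_rotvec().round(3), 'tool disp',(M.T@(T-s['eef_pos'])).round(3))
print(C)
E
```

```text
[[-0.001  0.914  0.405]
 [ 0.001  0.405 -0.914]
 [-1.    -0.    -0.001]]
1 rotvec tool [-2.77e+00 -0.00e+00 -2.00e-03] tool disp [ 0.131  0.435 -0.504]
-1 rotvec tool [ 0.371 -0.001  0.   ] tool disp [ 0.131  0.435 -0.504]
[0.45697323 0.04317944 0.        ]
```

```bash
python3 -m handwheel '[[[0,0.03,-0.025,0,0,0,0],[0,0.038,-0.033,0,0,0,0],[0,0.038,-0.033,0,0,0,0],[0,0.038,-0.033,0,0,0,0],[0,0.038,-0.033,0,0,0,0],[0,0.038,-0.033,0,0,0,0],[0,0.038,-0.033,0,0,0,0],[0,0.038,-0.033,0,0,0,0],[0,0.038,-0.033,0,0,0,0],[0,0.02,-0.02,0,0,0,0]]]'; python3 - <<'E'
from h import *
s=bot.state();M=R.from_quat(s['ee_rot']).as_matrix(); print(s['eef_pos'],M.round(3),s['joint_pos'])
cv2.imwrite('pics/w1.png',bot.get_image('wrist')[:,:,::-1])
E
```

```text
clock: 1.15
eef_pos: [0.4624, -0.1664, 0.2313]
ee_rot: [0.385, 0.594, -0.384, 0.594]
contact_force: [0.0, 0.2, -0.1]
finger_gap: 0.0002
[ 0.4623807  -0.16636321  0.23131686] [[ 0.001  0.912  0.409]
 [ 0.002  0.409 -0.912]
 [-1.     0.002 -0.001]] [ 0.28806731  0.40314014  0.00217476  1.94962079 -0.00392921  0.78841569
 -0.85612089]
```

View pics/w1.png

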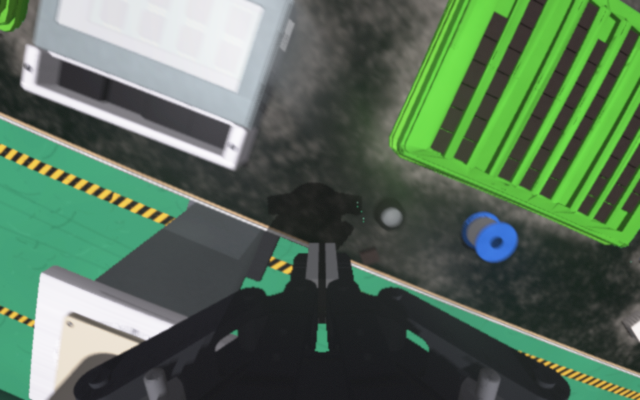

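```bash
python3 -m handwheel '[[[0,0.013,-0.03,0,0,0,0],[0,0.013,-0.03,0,0,0,0],[0,0.013,-0.03,0,0,0,0],[0,0.013,-0.03,0,0,0,0],[0,0,0,0.124,0,0,0],[0,0,0,0.124,0,0,0],[0,0,0,0.123,0,0,0],[0,0,0,0,0,0,0]]]'; python3 - <<'E'
from h import *
s=bot.state();M=R.from_quat(s['ee_rot']).as_matrix(); print(s['eef_pos'],M.round(3),s['joint_pos'])
im=bot.get_image('wrist')[:,:,::-1]
cv2.imwrite('pics/w2.png',im);import json
E
```

```text
clock: 2.0
eef_pos: [0.4595, -0.0403, 0.2312]
ee_rot: [0.488, 0.511, -0.489, 0.511]
contact_force: [-0.2, -0.3, 0.1]
finger_gap: 0.0003
[ 0.45945488 -0.04028786  0.231239  ] [[-0.     0.999  0.045]
 [-0.     0.045 -0.999]
 [-1.    -0.     0.   ]] [-0.03591717  0.363273    0.08347294  2.02440858 -0.04263316  0.75580413
 -1.45225123]
```

View pics/w2.png

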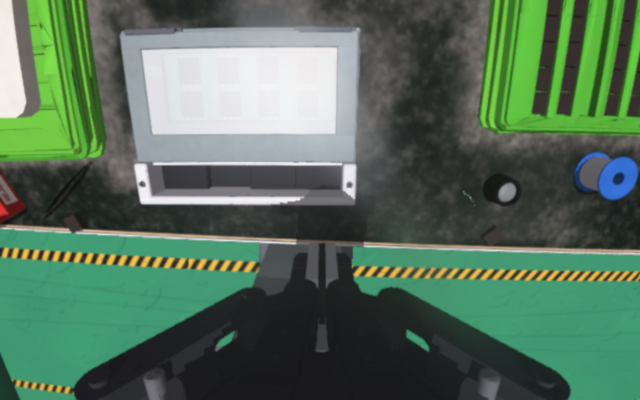

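```bash
python3 - <<'E'
import cv2
im=cv2.imread('pics/w2.png'); cv2.imwrite('pics/w2z.png',cv2.resize(im[145:225,120:370],None,fx=3.2,fy=3.2,interpolation=cv2.INTER_CUBIC))
E
```

```text
(no output)
```

View pics/w2z.png

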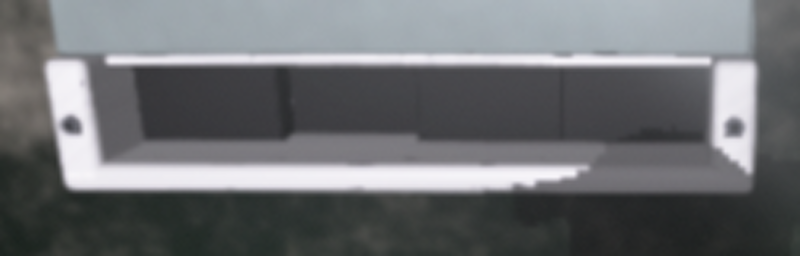

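The wrist zoom shows the second section from the left (zoom columns 290–418) with a deeper front wall edge and a dark side wall at 285. That suggests the notch is at y=+26, which I'll check by feel. Next I measure the corners.

```bash
python3 - <<'E'
from h import *
s=bot.state();c=cam('wrist',s)
f=lambda x,y,z:onz(c,(120+x/3.2-.35,145+y/3.2-.35),z)
FL=f(67,190,.064);FR=f(753,190,.064);BL=f(47,60,.064);BR=f(757,60,.064)
print(FL,FR,BL,BR,np.linalg.norm(FL-FR),np.linalg.norm(FL-BL))
d=(FL-FR)[:2];print(np.degrees(np.arctan2(-d[0],d[1])))
IFL=f(103,163,.064); print('inner',IFL, 'backwall', f(110,66,.0505),f(710,66,.0505))
cs=[f(288,138,.034),f(418,138,.034),f(562,138,.034),f(138,100,.034),f(140,138,.034),f(705,138,.034)];print(np.array(cs).round(4))
yaw=np.radians(2.6); ux=np.array([np.cos(yaw),np.sin(yaw),0]);uy=np.array([-np.sin(yaw),np.cos(yaw),0])
C=np.array([.431,.042,0])+.026*ux
for P in cs+[FL,FR,BL,BR,IFL]: print(((P-C)@ux*1e3-64).round(1),((P-C)@uy*1e3).round(1))
print('tip',(s['eef_pos']-C)@ux,(s['eef_pos']-C)@uy)
E
```

```text
[0.42635083 0.15842918 0.064     ] [ 0.43785681 -0.07701986  0.064     ] [0.47156543 0.15955252 0.064     ] [ 0.48202845 -0.07474897  0.064     ] 0.23573000878012967 0.04522856210597857
2.797719110102015
inner [0.4367114 0.1443432 0.064    ] backwall [0.46760717 0.14565702 0.0505    ] [ 0.47689573 -0.06067566  0.0505    ]
[[ 0.4402  0.0907  0.034 ]
 [ 0.4424  0.0427  0.034 ]
 [ 0.4449 -0.0099  0.034 ]
 [ 0.452   0.1457  0.034 ]
 [ 0.4376  0.1465  0.034 ]
 [ 0.4474 -0.0619  0.034 ]]
-78.6 48.2
-78.6 0.2
-78.5 -52.5
-64.3 102.7
-78.7 104.1
-78.3 -104.5
-89.4 116.5
-88.5 -119.2
-44.1 115.6
-44.3 -118.9
-79.7 102.0
tip -0.0012547103356783662 -0.08346545691605875
```

```bash
python3 -m handwheel '[[[0,0.002,-0.02,0,0,0,0],[0,0,-0.02,0,0,0,0],[0,0,-0.017,0,0,0,0],[0.035,0,0,0,0,0,0],[0.035,0,0,0,0,0,0],[0.03,0,0,0,0,0,0],[0.025,0,0,0,0,0,0],[0.02,0,0,0,0,0,0],[0.02,0,0,0,0,0,0],[0.01,0,0,0,0,0,0]]]'; python3 -m handwheel '[[[0.005,0,0,0,0,0,0],[0.005,0,0,0,0,0,0],[0.003,0,0,0,0,0,0],[0,0,0,0,0,0,0]]]'; python3 - <<'E'
from h import *
s=bot.state();cv2.imwrite('pics/w3.png',bot.get_image('wrist')[:,:,::-1]);cv2.imwrite('pics/s3.png',cv2.resize(bot.get_image('side')[130:290,220:400,::-1],None,fx=3.5,fy=3.5))
E
```

```text
clock: 3.05
eef_pos: [0.4583, 0.0167, 0.0549]
ee_rot: [0.487, 0.512, -0.488, 0.511]
contact_force: [0.3, 0.0, 0.3]
finger_gap: 0.0002
clock: 3.45
eef_pos: [0.4592, 0.017, 0.0435]
ee_rot: [0.488, 0.511, -0.488, 0.512]
contact_force: [-0.8, -0.1, -0.2]
finger_gap: 0.0003
```

View pics/w3.png

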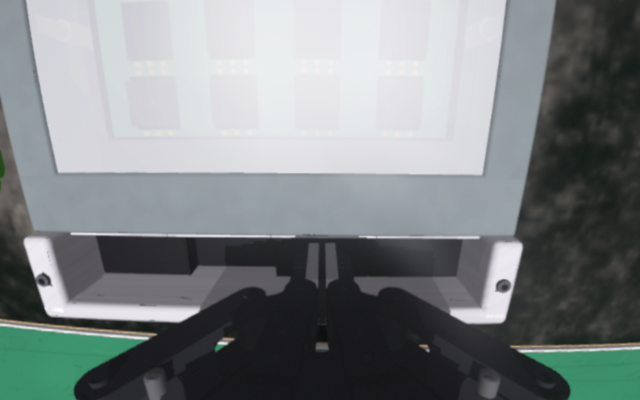

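View pics/s3.png

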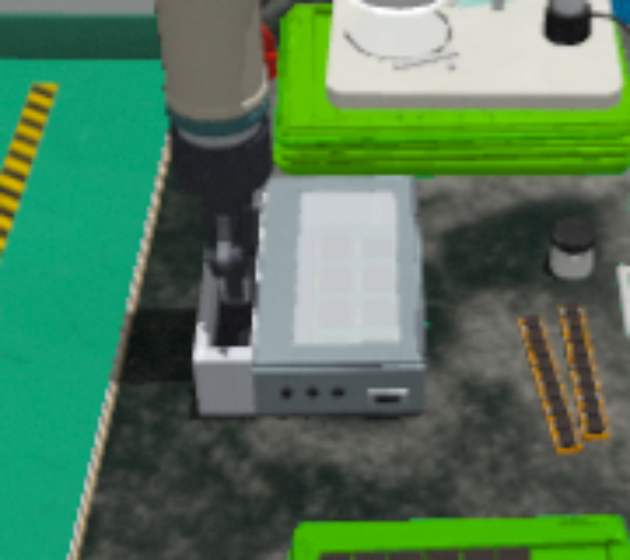

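The fingertip is in the channel over the y=-26 section, with the back wall at row 236 and the fingers at columns 305–340. Next I lower it gently to the floor.

```bash
python3 -m handwheel '[[[0.004,0,0,0,0,0,0],[0.003,0,0,0,0,0,0],[0.001,0,0,0,0,0,0],[0,0,0,0,0,0,0]]]';python3 -m handwheel '[[[0.001,0,0,0,0,0,0],[0,0,0,0,0,0,0]]]';python3 -m handwheel '[[[0.001,0,0,0,0,0,0],[0,0,0,0,0,0,0]]]'
```

```text
clock: 3.95
eef_pos: [0.4589, 0.0169, 0.0351]
ee_rot: [0.488, 0.511, -0.489, 0.511]
contact_force: [-0.5, -0.6, 0.2]
finger_gap: 0.0003
clock: 4.15
eef_pos: [0.459, 0.0169, 0.0343]
ee_rot: [0.488, 0.511, -0.488, 0.511]
contact_force: [-0.8, 0.1, 0.5]
finger_gap: 0.0003
clock: 4.35
eef_pos: [0.4591, 0.0169, 0.0341]
ee_rot: [0.489, 0.511, -0.488, 0.511]
contact_force: [-0.8, 0.0, 9.9]
finger_gap: -0.0002
```

Floor felt at z=0.034 with about 10 N. I ease off and slide to +y.

```bash
python3 -m handwheel '[[[-0.0005,0,-0.005,0,0,0,0],[0,0,-0.005,0,0,0,0],[0,0,-0.005,0,0,0,0]]]';python3 -m handwheel '[[[0,0,-0.005,0,0,0,0],[0,0,-0.005,0,0,0,0]]]';python3 -m handwheel '[[[0,0,-0.005,0,0,0,0],[0,0,-0.005,0,0,0,0]]]';python3 -m handwheel '[[[0,0,-0.005,0,0,0,0],[0,0,0,0,0,0,0]]]'
```

```text
clock: 4.65
eef_pos: [0.4588, 0.0315, 0.0341]
ee_rot: [0.489, 0.511, -0.489, 0.512]
contact_force: [-0.5, -3.5, 4.7]
finger_gap: -0.0
clock: 4.85
eef_pos: [0.4584, 0.0414, 0.0341]
ee_rot: [0.489, 0.511, -0.489, 0.512]
contact_force: [0.2, -3.4, 5.4]
finger_gap: 0.0002
clock: 5.05
eef_pos: [0.4576, 0.0521, 0.0339]
ee_rot: [0.489, 0.511, -0.488, 0.511]
contact_force: [-0.0, 0.1, -0.0]
finger_gap: -0.0002
clock: 5.25
eef_pos: [0.4569, 0.0585, 0.0336]
ee_rot: [0.488, 0.512, -0.488, 0.511]
contact_force: [0.0, -0.4, 0.5]
finger_gap: 0.0001
```

The force vanished between y=0.041 and 0.052, which puts the notch edge near y=0.043. I move to mid-notch and go down.

```bash
python3 -m handwheel '[[[0,0,-0.006,0,0,0,0],[0.003,0,-0.004,0,0,0,0],[0.003,0,0,0,0,0,0],[0.001,0,0,0,0,0,0]]]';python3 -m handwheel '[[[0.001,0,0,0,0,0,0],[0.001,0,0,0,0,0,0],[0,0,0,0,0,0,0]]]';python3 -m handwheel '[[[0.001,0,0,0,0,0,0],[0.001,0,0,0,0,0,0],[0,0,0,0,0,0,0]]]';python3 -m handwheel '[[[0.001,0,0,0,0,0,0],[0.001,0,0,0,0,0,0],[0,0,0,0,0,0,0]]]'
```

```text
clock: 5.65
eef_pos: [0.4557, 0.0673, 0.0271]
ee_rot: [0.488, 0.512, -0.489, 0.511]
contact_force: [-0.2, 0.8, -0.4]
finger_gap: 0.0001
clock: 5.95
eef_pos: [0.4558, 0.0667, 0.0253]
ee_rot: [0.488, 0.512, -0.489, 0.511]
contact_force: [0.2, 0.3, 0.3]
finger_gap: -0.0002
clock: 6.25
eef_pos: [0.4557, 0.0666, 0.0234]
ee_rot: [0.488, 0.512, -0.489, 0.511]
contact_force: [-1.6, -0.7, 0.9]
finger_gap: -0.0002
clock: 6.55
eef_pos: [0.455, 0.0666, 0.0212]
ee_rot: [0.487, 0.512, -0.49, 0.51]
contact_force: [-2.9, 0.5, 3.2]
finger_gap: -0.0001
```

```bash
python3 -m handwheel '[[[0.001,0.001,0,0,0,0,0],[0,0,0,0,0,0,0]]]';python3 -m handwheel '[[[0.001,0,0,0,0,0,0],[0,0,0,0,0,0,0]]]';python3 -m handwheel '[[[0.001,0,0,0,0,0,0],[0,0,0,0,0,0,0]]]'; python3 - <<'E'
from h import *
cv2.imwrite('pics/w4.png',bot.get_image('wrist')[:,:,::-1])
E
```

```text
clock: 6.75
eef_pos: [0.4553, 0.0667, 0.0201]
ee_rot: [0.487, 0.513, -0.49, 0.51]
contact_force: [-4.3, -0.6, 5.0]
finger_gap: -0.0003
clock: 6.95
eef_pos: [0.4552, 0.0667, 0.0192]
ee_rot: [0.487, 0.513, -0.49, 0.51]
contact_force: [-6.1, -0.7, 5.6]
finger_gap: 0.0003
clock: 7.15
eef_pos: [0.4551, 0.0667, 0.0188]
ee_rot: [0.487, 0.513, -0.49, 0.51]
contact_force: [-6.8, -1.6, 13.1]
finger_gap: -0.0002
```

View pics/w4.png

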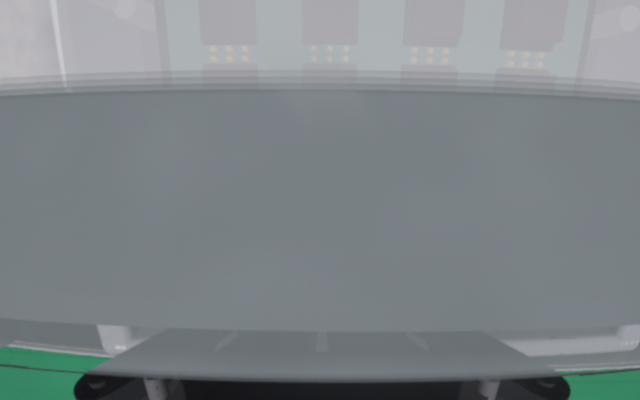

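The lid has popped and now rests against the gripper, filling the wrist view. I ease up and look.

```bash
python3 -m handwheel '[[[-0.004,0,0,0,0,0,0],[-0.008,0,0,0,0,0,0],[-0.01,0,0,0,0,0,0],[-0.01,0,0,0,0,0,0],[-0.01,0,0,0,0,0,0]]]';python3 -m handwheel '[[[-0.015,-0.001,0,0,0,0,0],[-0.02,-0.001,0,0,0,0,0],[-0.02,-0.001,0,0,0,0,0],[-0.015,-0.001,0,0,0,0,0],[0,0,0,0,0,0,0]]]'; python3 - <<'E'
from h import *
cv2.imwrite('pics/w5.png',bot.get_image('wrist')[:,:,::-1]);cv2.imwrite('pics/s5.png',cv2.resize(bot.get_image('side')[100:290,200:420,::-1],None,fx=3,fy=3))
E
```

```text
clock: 7.7
eef_pos: [0.4577, 0.0669, 0.0615]
ee_rot: [0.488, 0.511, -0.489, 0.511]
contact_force: [-0.7, -0.5, -0.3]
finger_gap: -0.0003
clock: 8.2
eef_pos: [0.4546, 0.0669, 0.1325]
ee_rot: [0.489, 0.511, -0.488, 0.512]
contact_force: [-0.2, 0.0, -0.4]
finger_gap: 0.0003
```

View pics/w5.png

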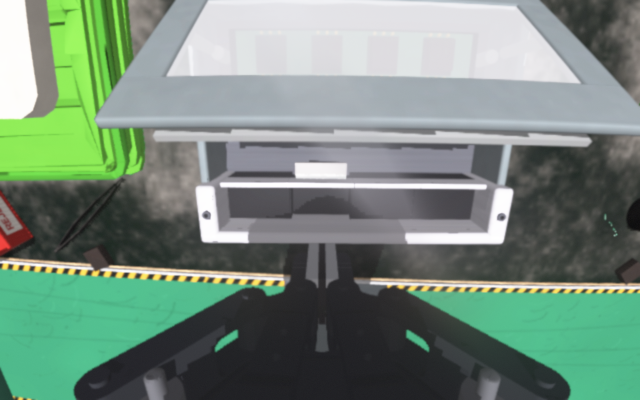

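View pics/s5.png

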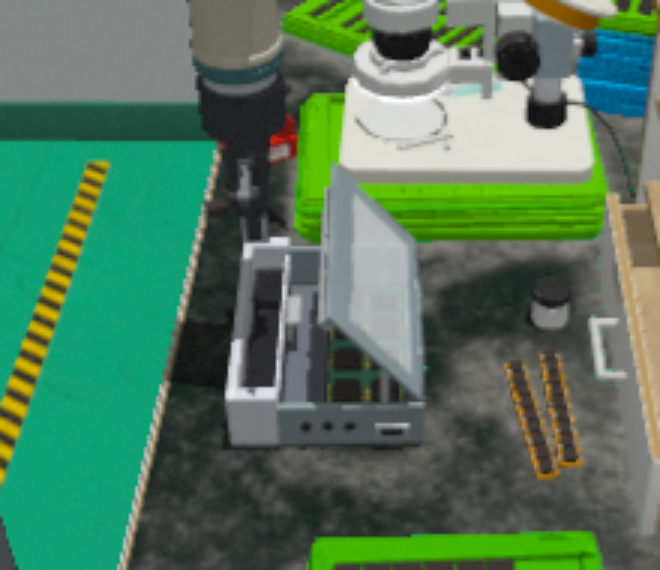

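The lid stands ajar at about 0.9 rad, with its front edge above the sockets and the gripper in front of it. I move to the lid's middle and push with the finger.

```bash
python3 -m handwheel '[[[0,0.01,0.012,0,0,0,0],[0,0.015,0.012,0,0,0,0],[0,0.01,0,0,0,0,0],[0,0.01,0,0,0,0,0],[0,0.008,0,0,0,0,0],[0,0.008,0,0,0,0,0],[0,0.008,0,0,0,0,0]]]';python3 -m handwheel '[[[-0.003,0.008,0,0,0,0,0],[-0.003,0.008,0,0,0,0,0],[-0.003,0.008,0,0,0,0,0],[-0.003,0.008,0,0,0,0,0]]]'; python3 - <<'E'
from h import *
cv2.imwrite('pics/s6.png',cv2.resize(bot.get_image('side')[70:270,200:420,::-1],None,fx=3,fy=3))
E
```

```text
clock: 9.0
eef_pos: [0.5219, 0.0464, 0.1298]
ee_rot: [0.487, 0.513, -0.49, 0.51]
contact_force: [-2.5, 0.7, 2.3]
finger_gap: -0.0004
clock: 9.4
eef_pos: [0.5565, 0.0474, 0.1426]
ee_rot: [0.488, 0.512, -0.489, 0.511]
contact_force: [-0.7, -0.1, -0.1]
finger_gap: -0.0
```

View pics/s6.png

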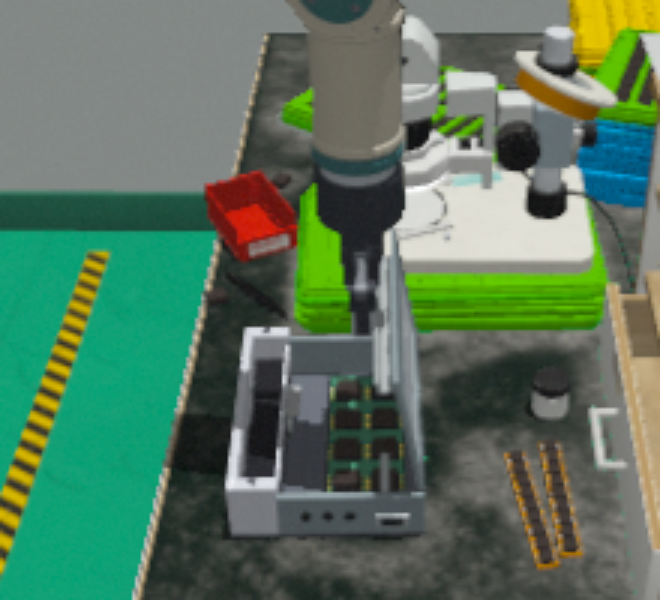

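The lid is at about 1.35 rad and the forces are small. I continue.

```bash
python3 -m handwheel '[[[-0.002,0.007,0,0,0,0,0],[-0.002,0.007,0,0,0,0,0],[-0.002,0.007,0,0,0,0,0],[-0.002,0.007,0,0,0,0,0]]]';python3 -m handwheel '[[[-0.001,0.006,0,0,0,0,0],[-0.001,0.006,0,0,0,0,0],[0,0.005,0,0,0,0,0],[0,0,0,0,0,0,0]]]'; python3 - <<'E'
from h import *
cv2.imwrite('pics/s7.png',cv2.resize(bot.get_image('side')[70:270,200:420,::-1],None,fx=3,fy=3))
E
```

```text
clock: 9.85
eef_pos: [0.5838, 0.0486, 0.1502]
ee_rot: [0.488, 0.512, -0.489, 0.511]
contact_force: [-0.1, 0.2, 0.4]
finger_gap: 0.0002
clock: 10.25
eef_pos: [0.601, 0.0493, 0.152]
ee_rot: [0.488, 0.512, -0.489, 0.511]
contact_force: [-0.4, -0.8, -0.1]
finger_gap: -0.0002
```

View pics/s7.png

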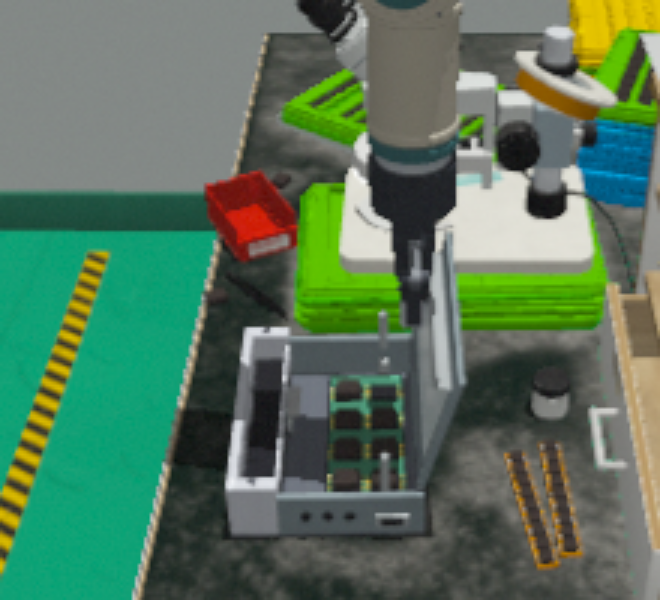

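The lid is past upright (~1.7 rad). I wait, then retreat and check.

```bash
python3 -m handwheel '[[[0,0,0,0,0,0,0],[0,0,0,0,0,0,0],[0,0,0,0,0,0,0],[0,0,0,0,0,0,0],[0,0,0,0,0,0,0],[0,-0.01,0,0,0,0,0],[0,-0.02,0,0,0,0,0],[0,-0.03,0,0,0,0,0],[-0.01,-0.03,0,0,0,0,0],[-0.02,-0.02,0,0,0,0,0]]]';python3 -m handwheel '[[[0,0,0,0,0,0,0],[0,0,0,0,0,0,0],[0,0,0,0,0,0,0],[0,0,0,0,0,0,0],[0,0,0,0,0,0,0],[0,0,0,0,0,0,0],[0,0,0,0,0,0,0],[0,0,0,0,0,0,0],[0,0,0,0,0,0,0],[0,0,0,0,0,0,0]]]'; python3 - <<'E'
from h import *
cv2.imwrite('pics/s8.png',cv2.resize(bot.get_image('side')[70:270,200:420,::-1],None,fx=3,fy=3))
cv2.imwrite('pics/w8.png',bot.get_image('wrist')[:,:,::-1])
c=cam('side')
yaw=np.radians(2.6); ux=np.array([np.cos(yaw),np.sin(yaw),0]);uy=np.array([-np.sin(yaw),np.cos(yaw),0])
O=np.array([.4315,.0415,0])+.09*ux
for t in (1.57,1.7,1.8,1.9):
    print(t,[((proj(c,O+ux*(.084-.128*np.cos(t))+uy*y+np.array([0,0,.055+.128*np.sin(t)]))-[200,70])*3).round(0) for y in(-.117,.117)])
E
```

```text
clock: 11.3
eef_pos: [0.4859, 0.0441, 0.1814]
ee_rot: [0.486, 0.513, -0.491, 0.509]
contact_force: [0.2, 0.3, 0.6]
finger_gap: 0.0
clock: 12.3
eef_pos: [0.4904, 0.0443, 0.1823]
ee_rot: [0.488, 0.512, -0.489, 0.511]
contact_force: [0.8, 0.4, -0.1]
finger_gap: 0.0003
1.57 [array([422., 378.]), array([413., 225.])]
1.7 [array([442., 379.]), array([430., 225.])]
1.8 [array([457., 381.]), array([443., 227.])]
1.9 [array([472., 384.]), array([456., 230.])]
```

View pics/s8.png

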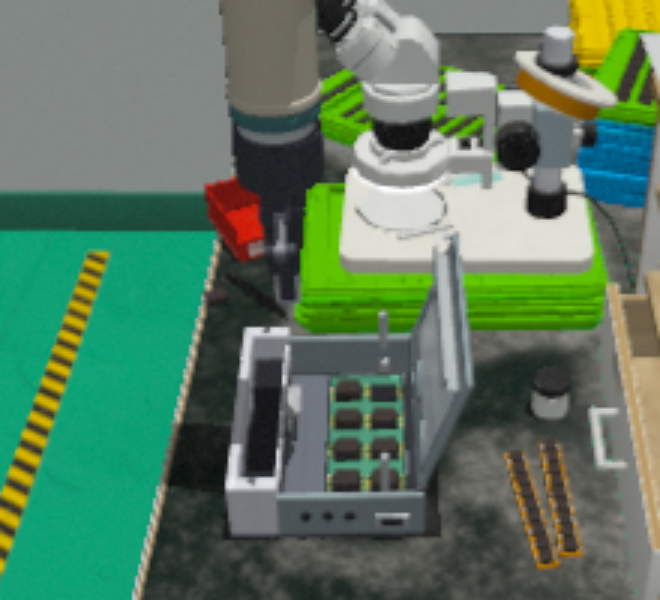

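View pics/w8.png

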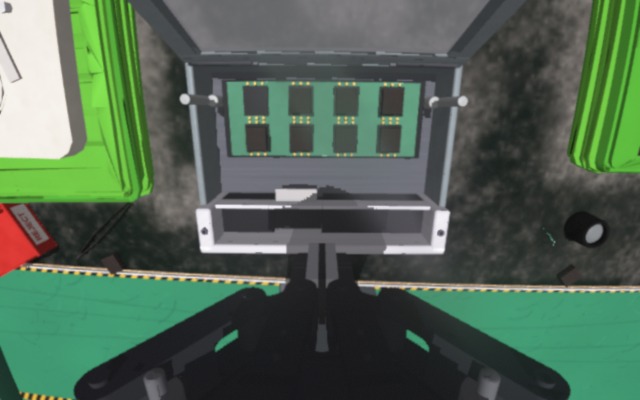

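The lid's front edge runs from (453,235) to (467,386), which matches 1.9 rad. One more look will confirm it is at rest.

```bash
python3 -m handwheel '[[[0,0,0,0,0,0,0],[0,0,0,0,0,0,0],[0,0,0,0,0,0,0],[0,0,0,0,0,0,0],[0,0,0,0,0,0,0],[0,0,0,0,0,0,0],[0,0,0,0,0,0,0],[0,0,0,0,0,0,0],[0,0,0,0,0,0,0],[0,0,0,0,0,0,0]]]'; python3 - <<'E'
from h import *
a=cv2.imread('pics/s8.png');b=cv2.resize(bot.get_image('side')[70:270,200:420,::-1],None,fx=3,fy=3)
d=cv2.absdiff(a,b).max(2)[200:500,380:520];print(d.max(),(d>40).sum())
A=cv2.imread('pics/side0.png');B=bot.get_image('side')[:,:,::-1]
for n,(u,v) in dict(loupe=(272,304),spool=(277,350),bin=(284,142),tweez=(380,238),jar=(383,203)).items():
    print(n,cv2.absdiff(A,B).max(2)[v-14:v+14,u-14:u+14].mean())
if d.max()<60: bot.job_done(); print('done',bot.state()['clock'])
E
```

```text
clock: 13.4
eef_pos: [0.4904, 0.0443, 0.1823]
ee_rot: [0.488, 0.512, -0.489, 0.511]
contact_force: [0.2, 0.4, -1.1]
finger_gap: -0.0003
10 0
loupe 2.542091836734694
spool 2.693877551020408
bin 36.964285714285715
tweez 1.8341836734693877
jar 2.267857142857143
the job is handed in; nothing more can be done
the job is handed in; nothing more can be done
```

The relay test fixture is open: the latch let go and the lid is resting fully open on its stop. I handed the job in at about 13.5 s, with the robot touching nothing.

- **Finding the notch:** I slid the closed fingertip along the channel floor, starting in the y = -26 section. The contact force dropped to zero past the middle, so the notch is the y = +26 section. This matched what the wrist picture had suggested.
- **Releasing the latch:** I pressed down mid-notch until the lid popped ajar. The last reading was about 13 N vertically and 7 N sideways, because I reached the end of the key's travel. That is more than the 2–6 N the key itself needs.
- **Opening the lid:** I lifted clear and pushed the lid's front edge with the finger, past upright. Force readings during the push stayed under about 4 N. Then I backed off and let it fall to the stop.

**Last checks:**
- **Lid:** in the side view the lid edge is where a 1.9 rad opening should put it. It did not move between two pictures a second apart.
- **Loupe, solder spool and jar:** their patches in the side view match the first picture.
- **Reject bin:** its patch disagreed because the arm now partly hides it there. What shows of it is where it was, and the arm never went near it.
- **Tweezers and loose relays:** I did not compare these numerically. The patch I labelled "tweez" was actually the orange strips on the bench. The arm did not go down near the tweezers or relays either.

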